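Pack the ingredient rack for the next table

TASK

Pack the plywood rack for the next table: the amber bottle that stands on the table, the wide aluminium bottle and the smallest jar each go upright to the bottom of the well made for their size, and the dropper pipette is laid across the two pairs of leaning dowels. The amber bottle on the scale is being weighed, and the tall aluminium bottle and the bigger jar beside it are needed there: leave them where they are.

Things in the scene. Friction and masses are not known exactly. Their poses are not given: they have to be found in the camera images.
- rack: Fixed plywood rack. Origin on the table, z up, y along its 250 mm side. Board top 36 mm, well floor 8 mm above the table. Wells (x, y; diameter): wide (22, 73.5; 87), small (22, -7; 58), middle (22, -80.5; 73) mm. Pipette rest: two pairs of 8 mm dowels at x = -63, y = +45 and -45 mm, each a V across x, crotch 18 mm, tips 48 mm above the table and 48 mm apart; only the 8 mm base between.
- scale: Fixed black pocket scale with a steel pan on which an amber bottle stands (another scale, empty, is a bystander), 106 x 127 mm, 19 mm high; z up. Origin on the table under its middle.
- pipette: White plastic dropper pipette lying on the table beside the scale, 148 mm long, 14 mm wide and 15 mm high at its bulb, 12 g. Origin under its middle, on the table; its y axis runs along it, z up at the start. It can be taken across its middle (a 14 mm grasp). Either end may lie either way in the rack.
- amber_bottle: Amber bottle with black screw cap standing on the table, for the small well. Body 45 mm across up to about 70 mm, 104 mm high with the 25 mm cap. Origin at the centre of its underside, z up.
- wide_bottle: Wide, shorter aluminium bottle with a white cap, for the wide well. Body 73 mm across, 136 mm high; the cap is 54 mm across and reaches from 117 to 136 mm. Origin at the centre of its underside, z up. Take it by the cap.
- small_jar: Smallest jar, glass with a fixed green lid, for the middle well. Body 60 mm across up to 71 mm, 78 mm high with the 52 mm lid (fixed). Origin at the centre of its underside, z up.
- amber_on_scale: The same kind of amber bottle (45 mm across, 104 mm high), standing on the pan of the scale: stays. Origin at the centre of its underside, z up.
- tall_bottle: Tall, narrower aluminium bottle beside the scale, 66 mm across, 158 mm high: stays. Origin at the centre of its underside, z up.
- big_jar: Bigger glass jar with a black lid beside the scale, 72 mm across, 88 mm high: stays. Origin at the centre of its underside, z up.

How it is judged:
By the outcome, as a careful person would: the job done as asked, in the order asked, and still so for the second after the job is handed in, with the robot touching nothing.
It also fails if it takes over 112 s, if anything falls off the work surface, if the arm or the gripper's body presses on something with over 40 N, if the wrist force passes 120 N, or if a joint passes its speed limit or range.

ROBOT

A 7-joint arm with a two-finger parallel gripper is mounted at the origin on the work surface; the furniture and walls round the work are solid. World frame = base frame: x ahead of the robot, y to its left, z up, the work surface at z = 0. Lengths are in m, angles in rad, forces in N, time in s.
With the tool pointing down it reaches from about 0.425 to 0.875 m from the base axis. Payload 9.9 kg.
Tool frame: the origin (TCP) lies at the very end of the fingers, on their centre line; the grasp point (between the pads) lies env.tcp_to_grasp behind it (env.tcp_to_grasp is the distance from the TCP to the grasp point, in m); z points along the fingers, y is the line along which they close (so a half turn about z gives the same grasp; the last joint's range is limited). The gripper opens to 85 mm and grips with 20 to 120 N. Pads are 22 mm wide; open, the fingers measure 114 mm over their backs; the gripper's body (76 mm by 85 mm) begins 54 mm behind the grasp point. The pads swing forward as they close: fully open they stand 13 mm farther back than shut.
Start: joints at [-1.389, 0.576, 0.025, 1.437, -0.015, 1.129, -0.057], TCP at [0.177, 0.651, 0.231] pointing down, gripper open.
Joint ranges: [-2.76, 2.76], [-0.34, 2.15], [-1.52, 1.57], [0.19, 2.46], [-1.09, 4.23], [0.17, 1.99], [-2.82, 2.82]. Speed limits (rad/s): [2.22, 2.22, 3.01, 3.01, 3.14, 3.14, 3.14].

INTERFACE

Orientations are given as a 3x3 rotation matrix whose columns are the frame's x, y, z axes.
In Python, from workcell import env gives the robot as it stands.
- The arm moves only by the tool move_arm, never from a script. Its argument "targets" is one flat list of numbers, 4 for each row, row after row: the shift along the tool's x, y, z in mm, then the turn about the tool's z in rad. In form: [tx, ty, tz, yaw, tx, ty, tz, yaw, ...]. A call has 1 to 10 rows; each row shifts and turns the commanded pose from where the row before left it, along the tool's axes as they then stand; what a row does not reach is not made up. A row lasts 1/10 s, in which the tool goes at most 50 mm and 8.59 degrees, less where a joint would pass 70% of its speed; a pose out of reach is approached as far as the arm can. A call with a gripper value outside its range is refused whole. "grip" is the opening, from 0 (shut) to 1 (fully open), set as the call begins (left out, the last holds). The fingers move at their own pace and stop on an object; the grip force is fixed at half the most. Time passes only in rows, so rows that do not move let the fingers close. It gives the time, the measured TCP pose, the force, the opening and the grip force at its end, in the units of the state.
- env.get_obs(): the state, without advancing time (a new reading comes with each control period).
- env.camera(name): name is "side" or "top" or "wrist"; returns the picture (384x512x3 uint8, red, green, blue); there is no depth.
- env.calibration(name): a dict with "mtx" (3x3 intrinsics, pixels), "dist" ([k1, k2, p1, p2, k3] as OpenCV has them; the pictures are not rectified), "camera_from_world" (4x4, takes a point from world to camera coordinates). Camera axes: x right, y down, z forward; pixel columns grow to the right and rows downward; lengths in m; the calibration is good to about 2 mm. A picture is of the moment at which its call begins: read the wrist's pose just before it. calibration takes no time and is no camera call; for the wrist camera it gives the pose at the moment of the call.
- env.finish_job(): hands the job in; it is judged then, once.
The state is a dict: "time_s": time; "joint_pos": joint angles; "qd": joint speeds; "tau": joint torques, N m; "eef_pos": TCP position; "tool_rot": TCP orientation; "force": force on the tool from outside, world axes, zero at the start; "ft_torque": the same for the moment, N m; "opening": finger opening in m; "finger_force": force on a finger pad.
Only numpy, scipy, OpenCV 4.12 (cv2) and the standard library are available. Lean on these libraries where they do the work, as an engineer would, in place of code of your own. Each camera call takes 0.05 s, during which the arm holds its last target. There are 200 camera calls.

## Working session

There is one attempt and no reset: what is moved stays moved. The work goes in short steps, Python scripts to look and compute and a tool call to move; the robot and the scene stay as the last step left them, time stands still between calls to the robot, and variables do not carry over. Pictures are saved under pics/ and viewed, at most 14 in all, crops included, and the job is handed in when it is done.

Besides the shell and the picture viewer there is one more tool, called as a command line: name --argument value ..., lists and objects as JSON in quotes. move_arm: Moves the arm, as the interface text tells. Its arguments: {"type":"object","properties":{"targets":{"type":"array"},"grip":{"type":"number"}},"required":["targets"]}

```bash
ls; mkdir -p pics
python3 - <<'E'
from workcell import env
import cv2
o=env.get_obs();print(o['time_s'],o['eef_pos'],o['tool_rot'],o['opening'],env.tcp_to_grasp)
for n in ['top','side','wrist']:
    cv2.imwrite(f'pics/{n}0.png',cv2.cvtColor(env.camera(n),cv2.COLOR_RGB2BGR))
    c=env.calibration(n);print(n,c)
E
```

```text
pics
0.0 [0.1771495  0.65085189 0.23044003] [[-9.64900055e-01  2.62617089e-01 -3.86244339e-04]
 [ 2.62617368e-01  9.64898684e-01 -1.62710063e-03]
 [-5.46177780e-05 -1.67142396e-03 -9.99998602e-01]] 0.08541177976674204 0.0187
top {'mtx': array([[485.93557313,   0.        , 254.17465088],
       [  0.        , 485.93557313, 188.9886291 ],
       [  0.        ,   0.        ,   1.        ]]), 'dist': array([-0.01218414,  0.        ,  0.        ,  0.        ,  0.        ]), 'camera_from_world': array([[ 0.01614782, -0.9998633 , -0.0035539 ,  0.02259822],
       [-0.99576493, -0.0157597 , -0.09057501,  0.5647636 ],
       [ 0.09050662,  0.00500143, -0.9958833 ,  1.39981733],
       [ 0.        ,  0.        ,  0.        ,  1.        ]])}
side {'mtx': array([[475.95850085,   0.        , 266.0940839 ],
       [  0.        , 475.95850085, 199.16636734],
       [  0.        ,   0.        ,   1.        ]]), 'dist': array([-0.03462915,  0.        ,  0.        ,  0.        ,  0.        ]), 'camera_from_world': array([[ 0.89740559, -0.44097924, -0.0141603 , -0.49044855],
       [-0.18790413, -0.35295814, -0.91657656,  0.16276758],
       [ 0.39919324,  0.82520171, -0.39960843,  1.3941506 ],
       [ 0.        ,  0.        ,  0.        ,  1.        ]])}
wrist {'mtx': array([[304.64511222,   0.        , 254.15121307],
       [  0.        , 304.64511222, 186.45709806],
       [  0.        ,   0.        ,   1.        ]]), 'dist': array([-0.04971445,  0.        ,  0.        ,  0.        ,  0.        ]), 'camera_from_world': array([[ 2.62608822e-01,  9.64902168e-01, -6.41917745e-04,
        -6.74947026e-01],
       [ 9.27210783e-01, -2.52166459e-01,  2.76933640e-01,
        -3.61103095e-02],
       [ 2.67051999e-01, -7.33204099e-02, -9.60888832e-01,
         3.79192598e-01],
       [ 0.00000000e+00,  0.00000000e+00,  0.00000000e+00,
         1.00000000e+00]])}
```

View pics/top0.png

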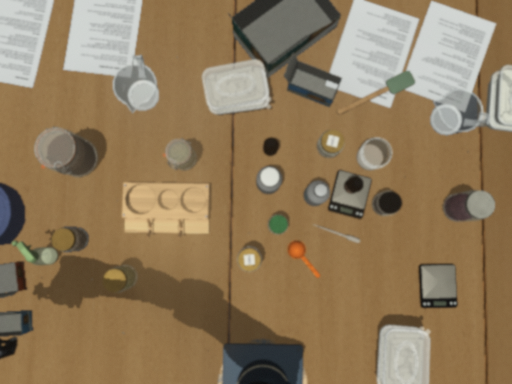

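View pics/side0.png

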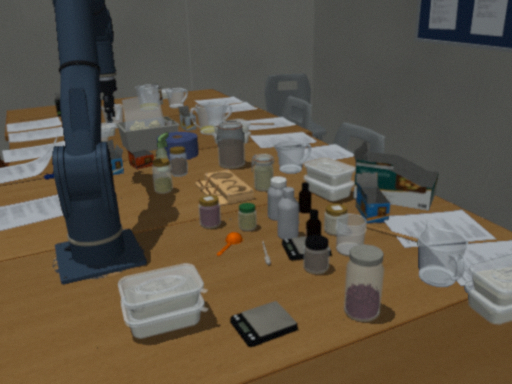

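The top view shows the rack at (166,208), the amber bottle at (271,146), the wide bottle at (268,179), the green-lidded jar at (278,222), the pipette at (337,233), and the weighing scale at (350,193). I'll enlarge these areas.

Run:
```python
import cv2
def crop(n,o,x0,y0,x1,y1,s):
    im=cv2.imread(f'pics/{n}.png')[y0:y1,x0:x1]
    im=cv2.resize(im,None,fx=s,fy=s,interpolation=cv2.INTER_CUBIC)
    for x in range((x0+9)//10*10,x1,10): cv2.line(im,(int((x-x0+.5)*s),0),(int((x-x0+.5)*s),4+4*(x%50==0)),(0,0,255),1); cv2.putText(im,str(x),(int((x-x0+.5)*s)-10,18),0,.35,(0,0,255))
    for y in range((y0+9)//10*10,y1,10): cv2.line(im,(0,int((y-y0+.5)*s)),(5,int((y-y0+.5)*s)),(0,0,255),1); cv2.putText(im,str(y),(6,int((y-y0+.5)*s)+4),0,.35,(0,0,255))
    cv2.imwrite(f'pics/{o}.png',im)
crop('top0','c1',240,125,410,250,4.7)
crop('top0','c2',115,170,220,245,7)
crop('side0','c3',190,165,345,275,5)
```

```text
(no output)
```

View pics/c1.png

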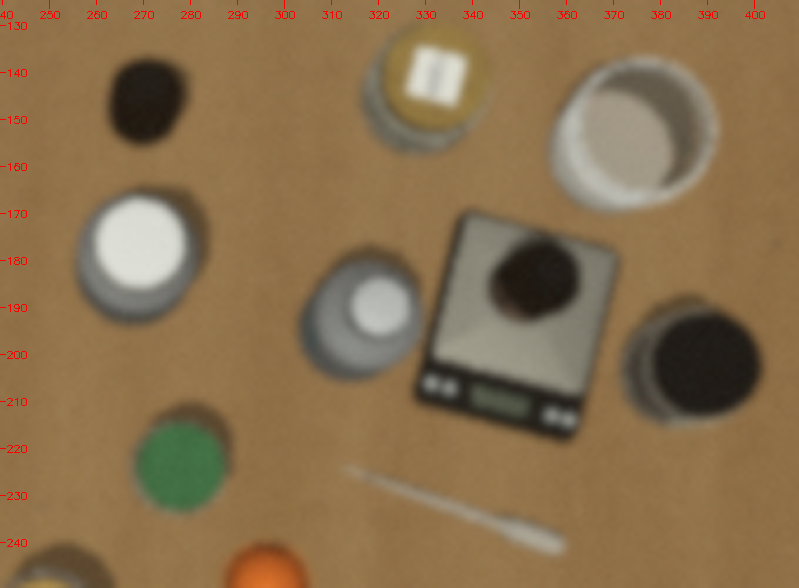

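View pics/c2.png

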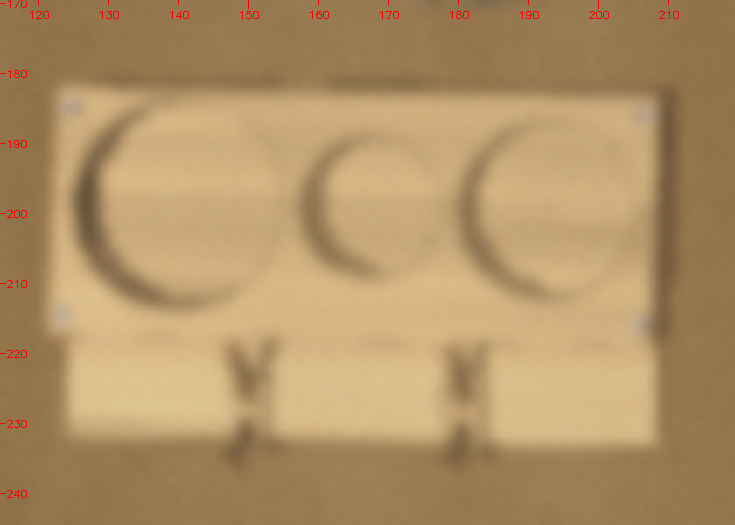

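View pics/c3.png

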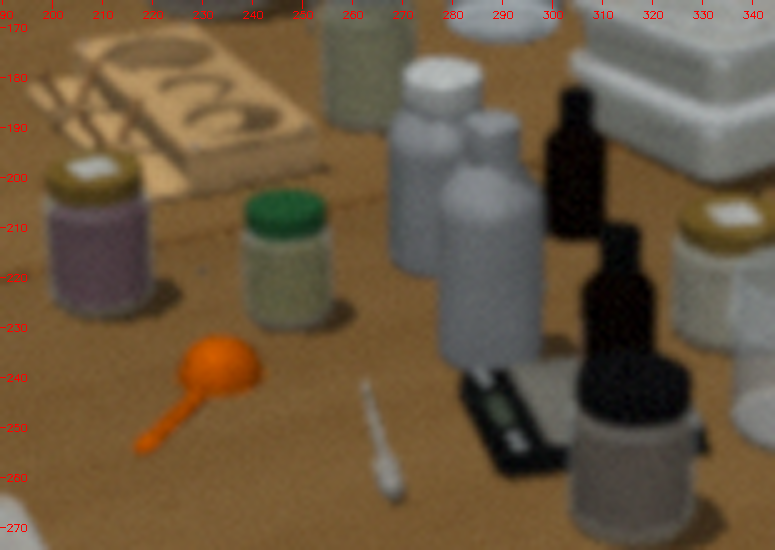

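```bash
cat > h.py <<'E'
import numpy as np, cv2
from workcell import env
def ray(n,p,c=None):
    c=c or env.calibration(n); T=c['camera_from_world']; R=T[:3,:3]
    u=cv2.undistortPoints(np.array([[p]],float),c['mtx'],c['dist'])[0,0]
    return -R.T@T[:3,3], R.T@np.array([u[0],u[1],1.])
def onz(n,p,z,c=None):
    o,d=ray(n,p,c); return o+d*(z-o[2])/d[2]
def tri(obs):
    A=np.zeros((3,3));b=np.zeros(3);L=[]
    for n,p,c in obs:
        o,d=ray(n,p,c); d/=np.linalg.norm(d); P=np.eye(3)-np.outer(d,d);A+=P;b+=P@o;L.append((P,o))
    X=np.linalg.solve(A,b); return X,[np.linalg.norm(P@(X-o)) for P,o in L]
def proj(n,X,c=None):
    c=c or env.calibration(n);T=c['camera_from_world']
    r=cv2.Rodrigues(T[:3,:3])[0]
    return cv2.projectPoints(np.atleast_2d(np.array(X,float)),r,T[:3,3],c['mtx'],c['dist'])[0][:,0]
def rel(target,yaw=0):
    "shift in tool axes (mm) to bring TCP to target"
    o=env.get_obs();return np.round(o['tool_rot'].T@(np.array(target)-o['eef_pos'])*1000,1)
E
python3 - <<'E'
from h import *
np.set_printoptions(precision=4,suppress=True)
for k,a,b in [('wide',(269,176),(278,178)),('green',(278,223.7),(247,204)),('amber',(270.5,143),(304,183)),('tall',(320.3,189.5),(288,188)),('ambS',(354,181),(313,225)),('bulb',(357,240.5),(268,263)),('tip',(313,224),(262,241.5)),('bigjar',(390,202),(315,237)),('rackNWhole',(124.5,184.7),None),('NE',(206,185.7),None),('SE',(205.5,215.8),None),('SW',(123,214.4),None)]:
    if b: print(k,tri([('top',a,None),('side',b,None)]))
    else: print(k,onz('top',a,.036))
for k,p in [('wide',(140,199)),('small',(167.5,199)),('mid',(193,199.5)),('cA',(150,227)),('cB',(181,227.5))]:print(k,onz('top',p,.036 if k[0]!='c' else .02))
for k,p in [('TL',(122.5,182)),('TR',(208.5,183)),('BR',(207.5,217.5)),('BL',(121,216.5))]:print(k,onz('top',p,.036))
for k,p,z in [('wide',(269,176),.136),('green',(278,223.5),.078),('amb',(270.5,143),.104)]:print(k,onz('top',p,z))
E
```

```text
wide (array([ 0.5894, -0.0082,  0.1361]), [np.float64(0.0009462358863974462), np.float64(0.0009462358863974059)])
green (array([ 0.4624, -0.0368,  0.0802]), [np.float64(0.0004254102610904959), np.float64(0.00042541026109051334)])
amber (array([ 0.6867, -0.012 ,  0.1016]), [np.float64(0.0008213525003585653), np.float64(0.0008213525003585996)])
tall (array([ 0.5528, -0.1445,  0.1568]), [np.float64(0.0011735367464920019), np.float64(0.0011735367464920403)])
ambS (array([ 0.5831, -0.2495,  0.0725]), [np.float64(0.004671224238407878), np.float64(0.004671224238407786)])
bulb (array([ 0.4182, -0.2742,  0.0022]), [np.float64(0.0003799296549267328), np.float64(0.00037992965492684874)])
tip (array([ 0.4636, -0.1441, -0.0037]), [np.float64(0.0017765540756094873), np.float64(0.0017765540756095755)])
bigjar (array([ 0.5262, -0.3471,  0.0926]), [np.float64(0.0018350293796077855), np.float64(0.0018350293796078555)])
rackNWhole [0.57   0.4104 0.036 ]
NE [0.5708 0.1722 0.036 ]
SE [0.4831 0.1714 0.036 ]
SW [0.4833 0.4112 0.036 ]
wide [0.5289 0.3634 0.036 ]
small [0.5302 0.2833 0.036 ]
mid [0.5299 0.209  0.036 ]
cA [0.4483 0.3349 0.02  ]
cB [0.4483 0.244  0.02  ]
TL [0.5778 0.4165 0.036 ]
TR [0.5788 0.1651 0.036 ]
BR [0.4783 0.1655 0.036 ]
BL [0.4771 0.4168 0.036 ]
wide [ 0.5903 -0.0086  0.136 ]
green [ 0.4634 -0.0371  0.078 ]
amb [ 0.687  -0.0123  0.104 ]
```

move_arm --targets '[-40.6,-26.4,-2,0,-40.6,-26.4,-2,0,-40.6,-26.4,-2,0,-40.6,-26.4,-2,0,-40.6,-26.4,-2,0,-40.6,-26.4,-2,0,-40.6,-26.4,-2,0,-40.6,-26.4,-2,0,-40.6,-26.4,-2,0,-40.6,-26.4,-2,0]'

```text
time_s: 1.15
eef_pos: [0.5006, 0.2882, 0.2514]
tool_rot: [[-0.965, 0.263, -0.0], [0.263, 0.965, -0.0], [0.0, -0.0, -1.0]]
force: [0.9, 0.8, 0.6]
opening: 0.0852
finger_force: 0.0
```

```bash
cat > snap.py <<'E'
import sys,pickle
from h import *
def snap(o,box=None,s=1.5,n='wrist'):
    c=env.calibration(n); im=cv2.cvtColor(env.camera(n),cv2.COLOR_RGB2BGR)
    cv2.imwrite(f'pics/{o}_raw.png',im); pickle.dump(c,open(f'pics/{o}.pkl','wb'))
    x0,y0,x1,y1=box or (0,0,512,384)
    im=cv2.resize(im[y0:y1,x0:x1],None,fx=s,fy=s,interpolation=cv2.INTER_CUBIC)
    for x in range((x0+19)//20*20,x1,20): X=int((x-x0+.5)*s);cv2.line(im,(X,0),(X,5),(0,0,255));cv2.putText(im,str(x),(X-10,16),0,.35,(0,0,255))
    for y in range((y0+19)//20*20,y1,20): Y=int((y-y0+.5)*s);cv2.line(im,(0,Y),(5,Y),(0,0,255));cv2.putText(im,str(y),(6,Y+4),0,.35,(0,0,255))
    cv2.imwrite(f'pics/{o}.png',im)
E
python3 -c "
from snap import *
snap('w1')"
```

```text
(no output)
```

View pics/w1.png

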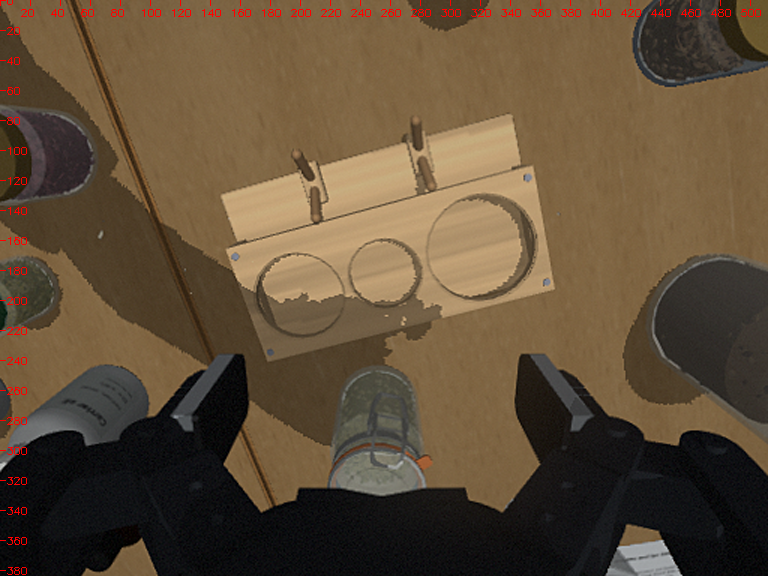

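Run:
```python
from h import *; import pickle
np.set_printoptions(precision=4,suppress=True)
c=pickle.load(open('pics/w1.pkl','rb'))
W={'mid':(199.7,196.3),'small':(256.7,182),'wide':(321,164.3)}
T={'mid':(193,199.5),'small':(167.5,199),'wide':(140,199)}
for k in W: print(k,onz('wrist',W[k],.036,c),tri([('wrist',W[k],c),('top',T[k],None)]))
for p in [(156.7,171.3),(352,118.7),(364,188),(179.3,234.7)]:print('hole',onz('wrist',p,.036,c))
# dowel tips
for p in [(277,81),(288,124.5),(198,102),(210.5,146)]:print('tip',onz('wrist',p,.048,c))
print(rel([.688,-.012,.2]))
```

```text
mid [0.5271 0.2117 0.036 ] (array([0.5299, 0.2098, 0.0277]), [np.float64(0.0006214274862847277), np.float64(0.0006214274862847129)])
small [0.528  0.2846 0.036 ] (array([0.5303, 0.2844, 0.0284]), [np.float64(0.0004286435034864964), np.float64(0.000428643503486631)])
wide [0.527 0.365 0.036] (array([0.5298, 0.3665, 0.0247]), [np.float64(0.00036767671155948104), np.float64(0.000367676711559306)])
hole [0.4831 0.171  0.036 ]
hole [0.4835 0.4111 0.036 ]
hole [0.5702 0.4105 0.036 ]
hole [0.5697 0.17   0.036 ]
tip [0.4211 0.3361 0.048 ]
tip [0.4695 0.3366 0.048 ]
tip [0.4195 0.2467 0.048 ]
tip [0.4698 0.2455 0.048 ]
[-253.3 -231.    53.9]
```

move_arm --targets '[-33.9,-29.4,0,0,-33.9,-29.4,0,0,-33.9,-29.4,0,0,-33.9,-29.4,0,0,-33.9,-29.4,0,0,-33.9,-29.4,0,0,-33.9,-29.4,0,0,-33.9,-29.4,0,0]'

```text
time_s: 2.0
eef_pos: [0.7002, -0.0095, 0.251]
tool_rot: [[-0.965, 0.262, -0.001], [0.262, 0.965, 0.0], [0.001, -0.0, -1.0]]
force: [0.7, 0.3, 0.1]
opening: 0.0849
finger_force: 0.0
```

```bash
python3 -c "
from snap import *
snap('w2')
print(env.get_obs()['eef_pos'],env.get_obs()['joint_pos'])"
```

```text
[ 0.70275427 -0.01909028  0.25041869] [-0.11690437  0.6113204   0.13770399  1.32703322 -0.07773886  1.20788191
  1.32091142]
```

View pics/w2.png

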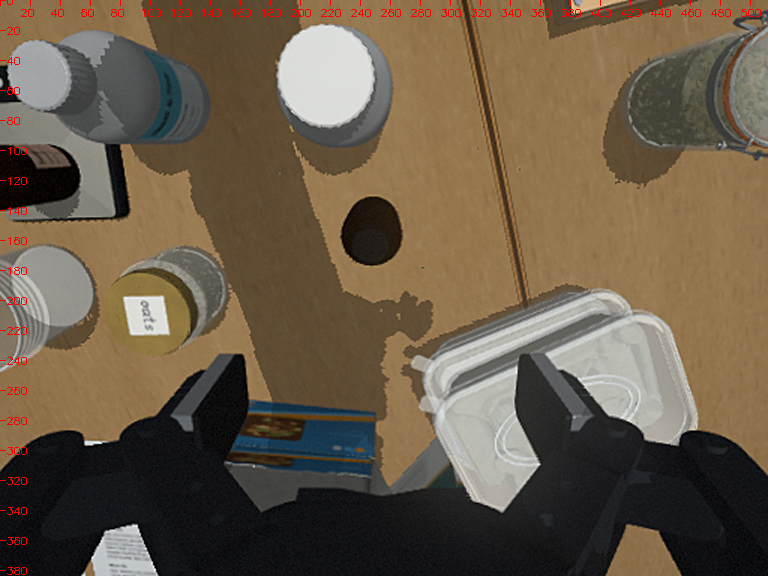

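Run:
```python
from h import *; import pickle
np.set_printoptions(precision=4,suppress=True)
c=pickle.load(open('pics/w2.pkl','rb'))
for k,w,t,z in [('amber',(248,163.3),(270.5,143),.104),('wide',(217.3,50.7),(269,176),.136)]:
    print(k,onz('wrist',w,z,c),tri([('wrist',w,c),('top',t,None)]))
for p in [(280,230),(283,272),(400,193),(435,209)]:print('box wrist z.05',onz('wrist',p,.05,c))
im=cv2.imread('pics/w2_raw.png').max(2)[120:185,215:280]
ys,xs=np.nonzero(im<45);print(xs.min()+215,xs.max()+215,ys.min()+120,ys.max()+120)
# model silhouettes: base centre and cap extremes for a guess
for X in [(.687,-.013),(.688,-.012),(.690,-.010)]:
    a=np.linspace(0,2*np.pi,60);P=[]
    for r,z in [(.0225,0.001),(.0225,.068),(.0125,.104)]:
        P+= [(X[0]+r*np.cos(t),X[1]+r*np.sin(t),z) for t in a]
    q=proj('wrist',P,c);print(X,q.min(0),q.max(0))
    q=proj('top',P);print('  top',q.min(0),q.max(0))
print(rel([.688,-.012,.2]))
```

```text
amber [ 0.689  -0.0121  0.104 ] (array([ 0.6878, -0.0121,  0.1052]), [np.float64(0.0009810451004422871), np.float64(0.0009810451004424608)])
wide [ 0.589  -0.0089  0.136 ] (array([ 0.5898, -0.0085,  0.1407]), [np.float64(6.150318298268579e-05), np.float64(6.150318298270527e-05)])
box wrist z.05 [ 0.7902 -0.0005  0.05  ]
box wrist z.05 [ 0.8483 -0.0108  0.05  ]
box wrist z.05 [0.7819 0.1499 0.05  ]
box wrist z.05 [0.8141 0.1898 0.05  ]
227 267 131 176
(0.687, -0.013) [226.5924 128.2932] [268.0938 175.1518]
  top [262.219  137.5973] [278.1984 156.7413]
(0.688, -0.012) [227.7389 128.8488] [269.2175 175.7698]
  top [261.8913 137.2489] [277.8539 156.4065]
(0.69, -0.01) [230.0283 129.9587] [271.4608 177.0036]
  top [261.2361 136.5523] [277.165  155.7371]
[16.2  3.1 50.4]
```

move_arm --targets '[5,-3,33,0,5,-3,33,0,0,0,34,0,0,0,0,0,0,0,0,0,0,0,0,0]'

```text
time_s: 2.65
eef_pos: [0.6896, -0.0113, 0.1534]
tool_rot: [[-0.965, 0.263, 0.003], [0.263, 0.965, -0.0], [-0.003, 0.001, -1.0]]
force: [0.3, -0.3, 0.3]
opening: 0.0853
finger_force: 0.0
```

```bash
python3 -c "
from h import *
print(env.get_obs()['eef_pos'],rel([.688,-.0125,.034]))"
```

```text
[ 0.68960516 -0.01130777  0.1533958 ] [  1.6  -1.7 119.4]
```

move_arm --targets '[1,-1.5,35,0,0.5,0,35,0,0,0,30,0,0,0,18,0,0,0,0,0,0,0,0,0]'

```text
time_s: 3.25
eef_pos: [0.6877, -0.0124, 0.035]
tool_rot: [[-0.965, 0.263, 0.002], [0.263, 0.965, 0.0], [-0.002, 0.001, -1.0]]
force: [0.6, -0.0, 0.5]
opening: 0.0854
finger_force: 0.0
```

move_arm --targets '[0,0,0,0,0,0,0,0,0,0,0,0,0,0,0,0,0,0,0,0,0,0,0,0,0,0,0,0,0,0,0,0]' --grip 0

```text
time_s: 4.05
eef_pos: [0.6869, -0.0126, 0.0344]
tool_rot: [[-0.965, 0.263, 0.001], [0.263, 0.965, -0.0], [-0.001, 0.0, -1.0]]
force: [-1.3, -0.0, 6.9]
opening: 0.0432
finger_force: 60.5
```

move_arm --targets '[0,0,-25,0,0,0,-45,0,0,0,-48,0,0,0,-48,0,15,15,0,0,25,27,0,0,30,32,0,0,30,32,0,0,30,32,0,0,30,32,0,0]'

```text
time_s: 5.05
eef_pos: [0.5756, 0.1949, 0.1995]
tool_rot: [[-0.965, 0.263, -0.0], [0.263, 0.965, 0.0], [0.0, 0.0, -1.0]]
force: [1.2, 0.6, -2.4]
opening: 0.0427
finger_force: 61.5
```

move_arm --targets '[30,32,0,0,25,27,0,0,15.5,16,0,0,0,0,0,0,0,0,0,0,0,0,0,0,0,0,0,0]'

```text
time_s: 5.75
eef_pos: [0.5292, 0.283, 0.1993]
tool_rot: [[-0.964, 0.265, 0.0], [0.265, 0.964, -0.001], [-0.0, -0.0, -1.0]]
force: [0.6, -0.3, -2.2]
opening: 0.043
finger_force: 61.5
```

```bash
python3 -c "
from snap import *
print(rel([.529,.2845,.09]))
snap('w3')"
```

```text
[  0.6   1.4 109.3]
```

View pics/w3.png

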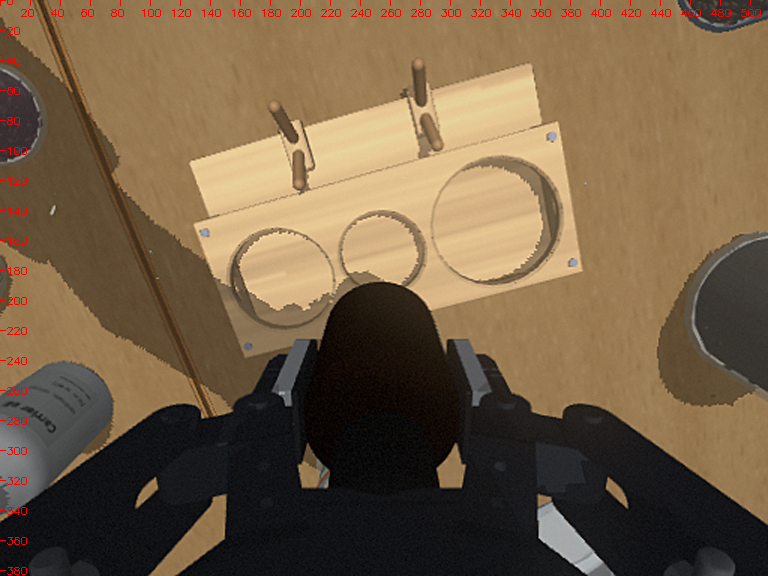

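Run:
```python
from h import *; import pickle
np.set_printoptions(precision=4,suppress=True)
c=pickle.load(open('pics/w3.pkl','rb'));c1=pickle.load(open('pics/w1.pkl','rb'))
for k,p,w in [('mid',(189,185.3),(199.7,196.3)),('wide',(331.3,147),(321,164.3)),('h1',(205/1.5,232/1.5),(156.7,171.3)),('h2',(551/1.5,136/1.5),(352,118.7)),('h3',(572/1.5,263/1.5),(364,188)),('h4',(248/1.5,346/1.5),(179.3,234.7))]:print(k,onz('wrist',p,.036,c),tri([('wrist',p,c),('wrist',w,c1),]))
a=np.linspace(0,2*np.pi,90)
R=env.get_obs()['tool_rot'];e=env.get_obs()['eef_pos']
q=proj('wrist',[(.529+.0225*np.cos(t),.283+.0225*np.sin(t),.165) for t in a],c);i=q[:,1].argmin();print(q[i]*1.5,q.min(0)*1.5,q.max(0)*1.5)
for k,(x,y),r in [('s',(.529,.2845),.029),('m',(.529,.211),.0365),('w',(.529,.365),.0435)]:
  q=proj('wrist',[(x+r*np.cos(t),y+r*np.sin(t),.036) for t in a],c);print(k,q.min(0)*1.5,q.max(0)*1.5)
print(rel([.529,.2845,.09]))
```

```text
mid [0.5274 0.2131 0.036 ] (array([0.5314, 0.2076, 0.0185]), [np.float64(0.00053199774625127), np.float64(0.0005319977462512586)])
wide [0.5273 0.3651 0.036 ] (array([0.5277, 0.3655, 0.0334]), [np.float64(0.00014414508082359108), np.float64(0.0001441450808236384)])
h1 [0.4821 0.1716 0.036 ] (array([0.482 , 0.1737, 0.0419]), [np.float64(0.00044388542897717625), np.float64(0.0004438854289771263)])
h2 [0.4825 0.4103 0.036 ] (array([0.4826, 0.4097, 0.0391]), [np.float64(0.0006107929374256481), np.float64(0.0006107929374257492)])
h3 [0.5703 0.4102 0.036 ] (array([0.5723, 0.4121, 0.0304]), [np.float64(2.3050026591325785e-05), np.float64(2.3050026591310755e-05)])
h4 [0.5697 0.1711 0.036 ] (array([0.5757, 0.1639, 0.0195]), [np.float64(0.0002872476524080744), np.float64(0.0002872476524080328)])
[378.7809 271.3123] [325.9658 271.3123] [434.0395 372.2627]
s [340.3699 211.4044] [424.751  293.8169]
m [229.5088 229.2069] [333.3865 329.2839]
w [433.1298 156.7929] [561.0559 284.5384]
[  0.5   1.3 109.3]
```

move_arm --targets '[1.5,1.3,25,0,1,0,35,0,0,0,35,0,0,0,25,0,0,0,15,0,0,0,10,0,0,0,6,0,0,0,4,0,0,0,0,0,0,0,0,0]'

```text
time_s: 6.8
eef_pos: [0.5268, 0.2866, 0.0449]
tool_rot: [[-0.965, 0.263, 0.001], [0.263, 0.965, 0.001], [-0.001, 0.001, -1.0]]
force: [0.0, -0.5, -1.7]
opening: 0.0429
finger_force: 61.5
```

move_arm --targets '[0,-1,2,0,0,0,0.5,0,0,0,0,0,0,0,0,0]'

```text
time_s: 7.2
eef_pos: [0.5264, 0.2854, 0.0423]
tool_rot: [[-0.965, 0.263, 0.001], [0.263, 0.965, 0.0], [-0.001, 0.0, -1.0]]
force: [-0.6, -1.4, 6.1]
opening: 0.043
finger_force: 62.0
```

move_arm --targets '[0,0,0,0,0,0,0,0,0,0,0,0,0,0,0,0,0,0,0,0,0,0,0,0]' --grip 1

```text
time_s: 7.8
eef_pos: [0.5261, 0.2854, 0.0417]
tool_rot: [[-0.965, 0.263, -0.0], [0.263, 0.965, -0.0], [0.0, -0.0, -1.0]]
force: [-0.3, -0.7, -0.1]
opening: 0.0852
finger_force: 0.0
```

move_arm --targets '[0,0,-30,0,0,0,-42,0,0,0,-44,0,0,0,-44,0,-19.8,-38.1,0,0,-19.8,-38.1,0,0,-19.8,-38.1,0,0,-19.8,-38.1,0,0,-19.8,-38.1,0,0,-19.8,-38.1,0,0]'

```text
time_s: 8.8
eef_pos: [0.5808, 0.032, 0.2019]
tool_rot: [[-0.965, 0.263, 0.0], [0.263, 0.965, 0.0], [-0.0, 0.0, -1.0]]
force: [-0.3, -0.2, -0.1]
opening: 0.0854
finger_force: 0.0
```

move_arm --targets '[-19.7,-38.4,0,0,0,0,0,0,0,0,0,0,0,0,0,0]'

```text
time_s: 9.2
eef_pos: [0.5894, -0.0072, 0.2017]
tool_rot: [[-0.965, 0.261, -0.0], [0.261, 0.965, 0.001], [0.001, 0.001, -1.0]]
force: [0.4, 0.0, 0.3]
opening: 0.0853
finger_force: 0.0
```

```bash
python3 -c "
from snap import *
print(rel([.5895,-.0087,.115]))
snap('w4')"
```

```text
[-0.5 -1.5 86.7]
```

View pics/w4.png

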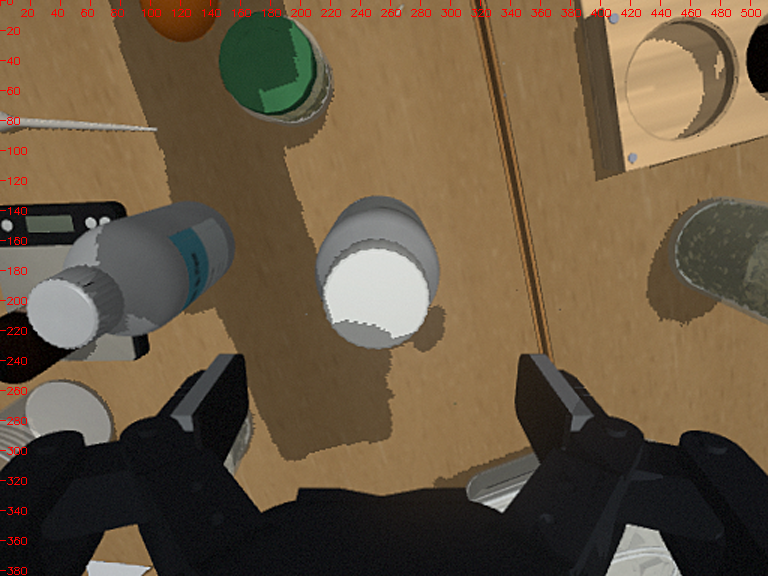

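Run:
```python
from h import *; import pickle
np.set_printoptions(precision=4,suppress=True)
c=pickle.load(open('pics/w4.pkl','rb'));c2=pickle.load(open('pics/w2.pkl','rb'))
w=(376/1.5-.3,298/1.5-.3); g=(267.5/1.5-.3,63/1.5-.3)
print(onz('wrist',w,.136,c),tri([('wrist',w,c),('wrist',(217.3,50.7),c2),('top',(269,176),None)]))
print(onz('wrist',g,.078,c),tri([('wrist',g,c),('top',(278,223.5),None)]))
print(onz('wrist',(157/1.5,129/1.5),.003,c))
```

```text
[ 0.5877 -0.009   0.136 ] (array([ 0.5892, -0.0089,  0.1342]), [np.float64(0.0009031776484193397), np.float64(0.0005091942126457317), np.float64(0.0013774029319151345)])
[ 0.4616 -0.036   0.078 ] (array([ 0.4629, -0.0361,  0.082 ]), [np.float64(0.0008990237506850626), np.float64(0.0008990237506850867)])
[ 0.4649 -0.1406  0.003 ]
```

move_arm --targets '[0.5,-1.7,30,0,0,0,30,0,0,0,16,0,0,0,10,0,0,0,0,0,0,0,0,0]'

```text
time_s: 9.85
eef_pos: [0.5891, -0.0095, 0.1164]
tool_rot: [[-0.965, 0.262, 0.001], [0.262, 0.965, 0.0], [-0.001, 0.0, -1.0]]
force: [-0.3, 0.4, 0.9]
opening: 0.0855
finger_force: 0.0
```

move_arm --targets '[0,0,0,0,0,0,0,0,0,0,0,0,0,0,0,0,0,0,0,0,0,0,0,0,0,0,0,0]' --grip 0

```text
time_s: 10.55
eef_pos: [0.5894, -0.0101, 0.1171]
tool_rot: [[-0.965, 0.263, 0.002], [0.263, 0.965, 0.0], [-0.002, 0.001, -1.0]]
force: [-2.0, 0.4, 7.7]
opening: 0.0513
finger_force: 61.9
```

move_arm --targets '[0,0,-20,0,0,0,-30,0,0,0,-40,0,0,0,-40,0,0,0,-30,0,8,18,0,0,12,27,0,0,16,35,0,0,18,40,0,0,18,40,0,0]'

```text
time_s: 11.55
eef_pos: [0.5605, 0.1643, 0.2758]
tool_rot: [[-0.965, 0.264, -0.0], [0.264, 0.965, -0.0], [0.0, -0.0, -1.0]]
force: [1.7, 0.5, -3.2]
opening: 0.0517
finger_force: 64.5
```

move_arm --targets '[18,40,0,0,18,40,0,0,18,40,0,0,14,30,0,0,10,22,0,0,6,13,0,0,0,0,0,0,0,0,0,0,0,0,0,0]'

```text
time_s: 12.45
eef_pos: [0.5297, 0.3616, 0.2759]
tool_rot: [[-0.964, 0.265, 0.0], [0.265, 0.964, -0.001], [-0.001, -0.001, -1.0]]
force: [-0.3, -0.1, -3.5]
opening: 0.0516
finger_force: 64.3
```

```bash
python3 -c "
from snap import *
print(env.get_obs()['eef_pos'],rel([.529,.365,.125]))
snap('w5')"
```

```text
[0.52966783 0.36158576 0.27592553] [  1.7   3.3 150.9]
```

View pics/w5.png

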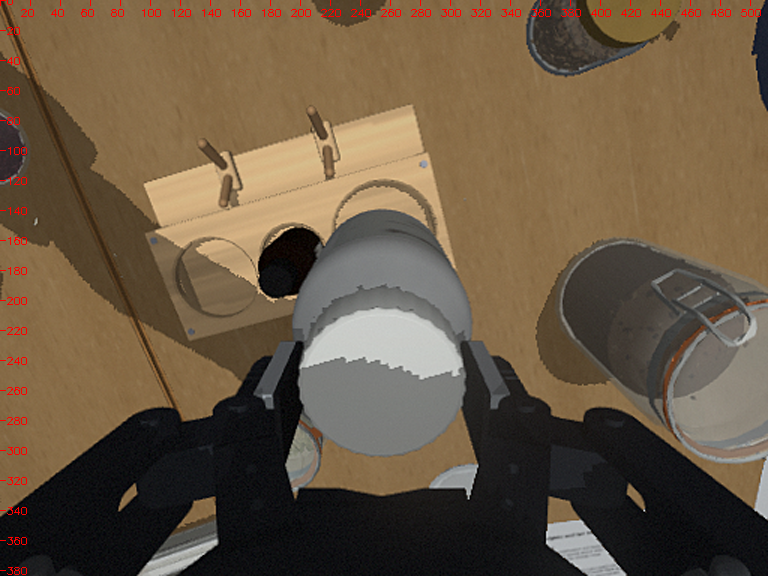

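Run:
```python
from h import *; import pickle
np.set_printoptions(precision=4,suppress=True)
c=pickle.load(open('pics/w5.pkl','rb'));a=np.linspace(0,2*np.pi,90)
X=(.5297,.3616)
for r,z in [(.0365,.159),(.027,.295)]:
  q=proj('wrist',[(X[0]+r*np.cos(t),X[1]+r*np.sin(t),z) for t in a],c);print(q[q[:,1].argmin()]*1.5,q.min(0)*1.5,q.max(0)*1.5)
for k,(x,y),r in [('w',(.529,.365),.0435),('m',(.529,.2115),.0365)]:
  q=proj('wrist',[(x+r*np.cos(t),y+r*np.sin(t),.036) for t in a],c);print(k,q.min(0)*1.5,q.max(0)*1.5)
```

```text
[379.2269 210.0635] [318.7706 210.0635] [442.4935 329.5913]
[377.7976 305.1104] [291.2966 305.1104] [468.4586 462.9784]
w [333.2311 180.1139] [435.7983 281.548 ]
m [174.7185 237.4953] [257.1322 317.4316]
```

move_arm --targets '[1,1.5,20,0,0.7,1,30,0,0,0,30,0,0,0,22,0,0,0,15,0,0,0,12,0,0,0,9,0,0,0,7,0,0,0,0,0,0,0,0,0]'

```text
time_s: 13.5
eef_pos: [0.5281, 0.3667, 0.1312]
tool_rot: [[-0.965, 0.263, 0.001], [0.263, 0.965, 0.0], [-0.0, 0.0, -1.0]]
force: [0.7, -0.2, -2.9]
opening: 0.0519
finger_force: 64.4
```

move_arm --targets '[0,-0.5,3,0,0,0,2.5,0,0,0,1,0,0,0,0,0,0,0,0,0]'

```text
time_s: 14.0
eef_pos: [0.5281, 0.3663, 0.1252]
tool_rot: [[-0.965, 0.263, 0.001], [0.263, 0.965, 0.001], [-0.001, 0.001, -1.0]]
force: [-1.5, -2.9, 5.2]
opening: 0.0516
finger_force: 65.2
```

move_arm --targets '[0,0,0,0,0,0,0,0,0,0,0,0,0,0,0,0,0,0,0,0,0,0,-10,0,0,0,-20,0,0,0,-30,0,0,0,-40,0]' --grip 1

```text
time_s: 14.9
eef_pos: [0.527, 0.3656, 0.2247]
tool_rot: [[-0.965, 0.263, -0.002], [0.263, 0.965, -0.002], [0.002, -0.002, -1.0]]
force: [0.3, 0.6, 0.0]
opening: 0.0856
finger_force: 0.0
```

move_arm --targets '[-4.7,-45,0,0,-4.7,-45,0,0,-4.7,-45,0,0,-4.7,-45,0,0,-4.7,-45,0,0,-4.7,-45,0,0,-4.7,-45,0,0,-4.7,-45,0,0,-4.7,-45,0,0]'

```text
time_s: 15.8
eef_pos: [0.4618, -0.0374, 0.2253]
tool_rot: [[-0.965, 0.263, 0.002], [0.263, 0.965, 0.0], [-0.001, 0.001, -1.0]]
force: [1.6, 0.4, -0.3]
opening: 0.0853
finger_force: 0.0
```

move_arm --targets '[0,0,0,0.145,0,0,0,0.145,0,0,0,0.145,0,0,0,0.145,0,0,0,0.145,0,0,0,0.145,0,0,0,0.145,0,0,0,0.145,0,0,0,0.145,0,0,0,0]'

```text
time_s: 16.8
eef_pos: [0.4623, -0.0356, 0.2249]
tool_rot: [[0.002, 1.0, 0.001], [1.0, -0.002, 0.0], [0.0, 0.001, -1.0]]
force: [0.6, 0.2, -0.1]
opening: 0.0853
finger_force: 0.0
```

```bash
python3 -c "
from snap import *
o=env.get_obs();print(o['eef_pos'],o['joint_pos'],rel([.4622,-.0363,.033]))
snap('w6')"
```

```text
[ 0.46231286 -0.03559445  0.22492083] [-0.37854326  0.29673805  0.46620416  1.99245063 -0.17046639  0.88891681
  0.1758554 ] [ -0.7  -0.3 191.9]
```

View pics/w6.png

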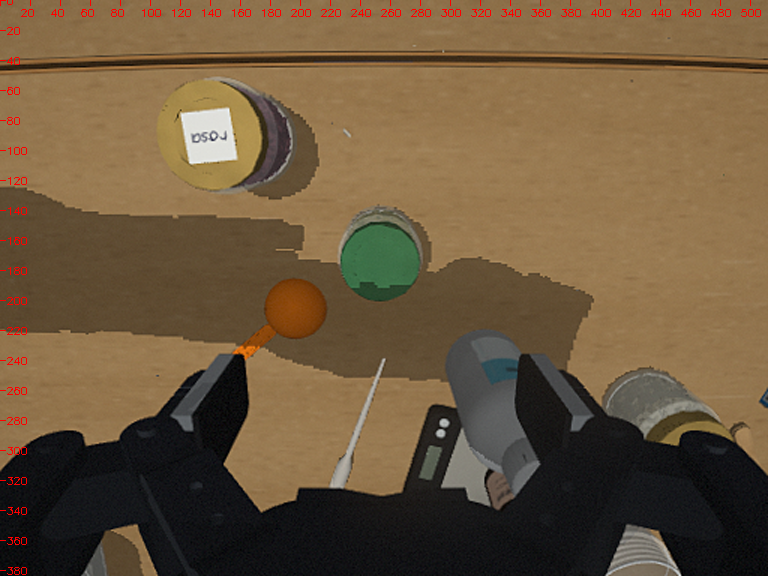

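Run:
```python
from h import *; import pickle
np.set_printoptions(precision=4,suppress=True)
c=pickle.load(open('pics/w6.pkl','rb'));c4=pickle.load(open('pics/w4.pkl','rb'))
f=lambda x,y:(x/1.5-.2,y/1.5-.2)
print('jar',onz('wrist',f(380,261),.078,c),tri([('wrist',f(380,261),c),('wrist',f(267.5,63),c4),('top',(278,223.5),None)]))
for p in [(264,308),(327,308),(295,278),(295,338)]:print('orange',onz('wrist',f(*p),.015,c))
print('rosa',onz('wrist',f(209,134),.085,c),onz('wrist',f(262,134),.085,c))
print('orange tri',tri([('wrist',f(295,308),c),('top',(296.5,249),None)]))
```

```text
jar [ 0.4615 -0.0355  0.078 ] (array([ 0.4622, -0.0362,  0.0776]), [np.float64(0.0009253314432793), np.float64(0.0006237154272724936), np.float64(0.0014963047017892855)])
orange [ 0.366  -0.0901  0.015 ]
orange [ 0.4178 -0.0902  0.015 ]
orange [ 0.3929 -0.0646  0.015 ]
orange [ 0.39   -0.1168  0.015 ]
rosa [0.3596 0.0446 0.085 ] [0.3915 0.0442 0.085 ]
orange tri (array([ 0.3898, -0.0954,  0.002 ]), [np.float64(0.0010913751447697748), np.float64(0.0010913751447697705)])
```

move_arm --targets '[-0.4,-0.3,40,0,0,0,45,0,0,0,45,0,0,0,35,0,0,0,15,0,0,0,9,0,0,0,0,0,0,0,0,0]'

```text
time_s: 17.65
eef_pos: [0.4624, -0.0362, 0.0361]
tool_rot: [[-0.001, 1.0, 0.001], [1.0, 0.001, 0.0], [0.0, 0.001, -1.0]]
force: [0.5, -0.6, 0.0]
opening: 0.0855
finger_force: 0.0
```

move_arm --targets '[0,0,0,0,0,0,0,0,0,0,0,0,0,0,0,0,0,0,0,0,0,0,0,0]' --grip 0

```text
time_s: 18.25
eef_pos: [0.4622, -0.036, 0.0365]
tool_rot: [[-0.001, 1.0, 0.002], [1.0, 0.001, 0.0], [0.0, 0.002, -1.0]]
force: [-2.4, 1.1, 13.0]
opening: 0.0577
finger_force: 61.7
```

move_arm --targets '[0,0,-25,0,0,0,-40,0,0,0,-45,0,15,4,0,0,30,8,0,0,40,11,0,0,45,12,0,0,45,12,0,0,35,10,0,0,25,6.5,0,0]'

```text
time_s: 19.25
eef_pos: [0.5252, 0.2024, 0.1454]
tool_rot: [[-0.004, 1.0, 0.0], [1.0, 0.004, 0.001], [0.001, 0.0, -1.0]]
force: [0.2, -0.5, -3.2]
opening: 0.0571
finger_force: 67.7
```

move_arm --targets '[12.5,3.5,0,0,0,0,0,0,0,0,0,0,0,0,0,0]'

```text
time_s: 19.65
eef_pos: [0.5286, 0.2092, 0.1455]
tool_rot: [[0.002, 1.0, -0.0], [1.0, -0.002, -0.001], [-0.001, -0.0, -1.0]]
force: [0.3, -0.8, -2.9]
opening: 0.0577
finger_force: 67.7
```

Run:
```python
from snap import *
np.set_printoptions(precision=4,suppress=True)
o=env.get_obs();print(o['eef_pos'],rel([.529,.2115,.0445]))
snap('w7'); c=pickle.load(open('pics/w7.pkl','rb'));a=np.linspace(0,2*np.pi,90)
e=o['eef_pos']
for x,y,r,z in [(e[0],e[1],.03,e[2]-.0365),(.529,.211,.0365,.036),(.529,.2845,.029,.036)]:
  q=proj('wrist',[(x+r*np.cos(t),y+r*np.sin(t),z) for t in a],c);print(q[q[:,1].argmin()]*1.5,q.min(0)*1.5,q.max(0)*1.5)
```

```text
[0.5286 0.2092 0.1455] [  2.3   0.4 101. ]
[382.3214 253.2038] [309.9284 253.2038] [452.4097 386.442 ]
[382.827  209.3367] [318.1274 209.3367] [445.4162 332.2666]
[382.3809  81.5597] [326.9299  81.5597] [436.0723 194.6839]
```

View pics/w7.png

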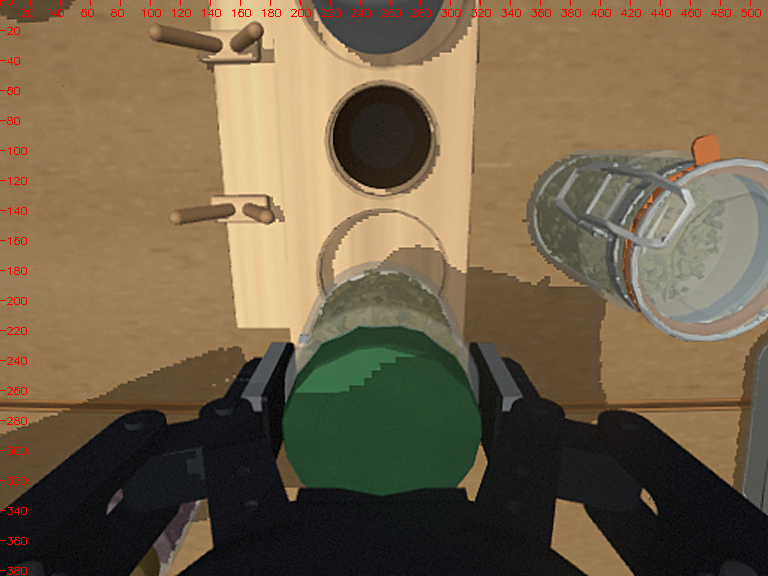

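move_arm --targets '[1,0,20,0,0,0,25,0,0,0,20,0,0,0,12,0,0,0,8,0,0,0,6,0,0,0,4,0,0,0,0,0,0,0,0,0]'

```text
time_s: 20.6
eef_pos: [0.5291, 0.2125, 0.0508]
tool_rot: [[0.0, 1.0, 0.001], [1.0, -0.0, 0.0], [0.0, 0.001, -1.0]]
force: [-0.5, -0.1, -2.7]
opening: 0.0571
finger_force: 67.6
```

move_arm --targets '[0,0,3,0,0,0,2.5,0,0,0,1,0,0,0,0,0,0,0,0,0]'

```text
time_s: 21.1
eef_pos: [0.529, 0.2126, 0.0446]
tool_rot: [[-0.0, 1.0, 0.001], [1.0, 0.0, 0.001], [0.001, 0.001, -1.0]]
force: [-2.6, -0.8, 9.2]
opening: 0.0574
finger_force: 68.9
```

move_arm --targets '[0,0,0,0,0,0,0,0,0,0,0,0,0,0,0,0,0,0,0,0,0,0,-15,0,0,0,-30,0,0,0,-35,0,0,0,-40,0,0,0,-35,0]' --grip 1

```text
time_s: 22.1
eef_pos: [0.5288, 0.2122, 0.2006]
tool_rot: [[0.0, 1.0, 0.0], [1.0, -0.0, -0.0], [-0.0, 0.0, -1.0]]
force: [0.3, 0.9, -0.5]
opening: 0.0856
finger_force: 0.0
```

move_arm --targets '[-45.8,-9.9,0,0,-45.8,-9.9,0,0,-45.8,-9.9,0,0,-45.8,-9.9,0,0,-45.8,-9.9,0,0,-45.8,-9.9,0,0,-45.8,-9.9,0,0,-45.8,-9.9,0,0,-45.8,-9.9,0,0]'

```text
time_s: 23.0
eef_pos: [0.4391, -0.2015, 0.199]
tool_rot: [[-0.0, 1.0, 0.0], [1.0, 0.0, 0.0], [0.0, 0.0, -1.0]]
force: [0.8, -0.0, -0.3]
opening: 0.0853
finger_force: 0.0
```

move_arm --targets '[0,0,0,0,0,0,0,0,0,0,0,0]' --grip 0.35

```text
time_s: 23.3
eef_pos: [0.44, -0.1987, 0.1986]
tool_rot: [[-0.001, 1.0, -0.0], [1.0, 0.001, 0.001], [0.001, -0.0, -1.0]]
force: [0.7, -0.0, -1.0]
opening: 0.0441
finger_force: 0.0
```

Run:
```python
from snap import *
o=env.get_obs();print(o['eef_pos'],o['joint_pos'])
snap('w8',(130,70,400,290),2.7)
```

```text
[ 0.44000867 -0.19871113  0.19862984] [-0.04610252  0.36950909  0.51547715  1.98773368 -0.24129342  0.84396293
  0.60333252]
```

View pics/w8.png

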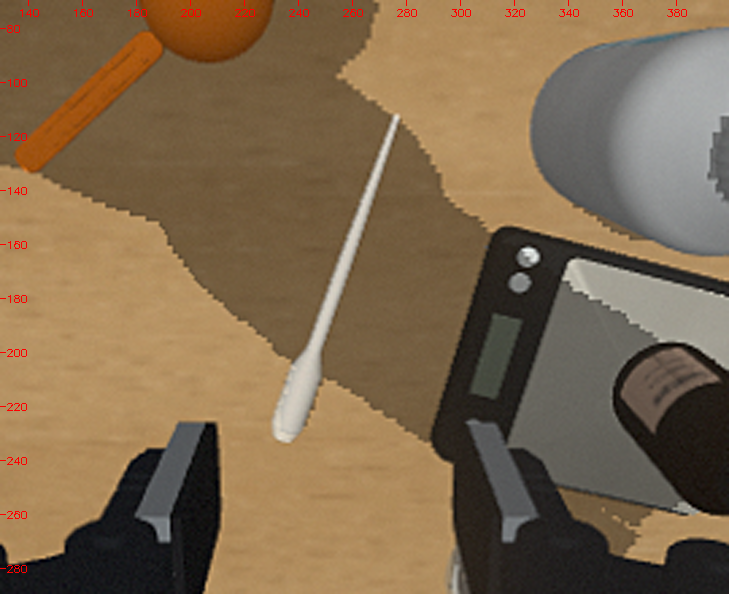

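Run:
```python
from h import *; import pickle
np.set_printoptions(precision=4,suppress=True)
c=pickle.load(open('pics/w8.pkl','rb'))
f=lambda x,y:(130+x/2.7-.5,70+y/2.7-.5)
t=onz('wrist',f(397,116),.005,c);b=onz('wrist',f(284,440),.007,c);j=onz('wrist',f(313,348),.007,c)
m=(t+b)/2;d=(b-t)[:2];print(t,b,j,m,np.linalg.norm(d),'yaw',np.arctan2(-d[0],-d[1]))
print('tri',tri([('wrist',f(397,116),c),('top',(313,223.7),None)]),tri([('wrist',f(284,437),c),('top',(358.5,242),None)]))
n=np.array([-d[1],d[0]])/np.linalg.norm(d)
for p in [(497,226),(432,440),(460,330)]:
    s=onz('wrist',f(*p),.017,c);print('scale',s,n@(s-m)[:2],(s-m)[:2]@d/np.linalg.norm(d))
print(rel([m[0],m[1],.003]))
```

```text
[ 0.4641 -0.1417  0.005 ] [ 0.4169 -0.2816  0.007 ] [ 0.43   -0.2386  0.007 ] [ 0.4405 -0.2117  0.006 ] 0.14761119450949775 yaw 0.32613839958996027
tri (array([ 0.4647, -0.1421,  0.0132]), [np.float64(0.0013156008255402227), np.float64(0.0013156008255400867)]) (array([ 0.4159, -0.2767,  0.0138]), [np.float64(0.00152940401281048), np.float64(0.0015294040128107195)])
scale [ 0.5041 -0.184   0.017 ] 0.05142224152440638 -0.04658592479263338
scale [ 0.4812 -0.2769  0.017 ] 0.05950191487408621 0.04880605462496864
scale [ 0.4911 -0.2274  0.017 ] 0.05302560552170017 -0.0012681141908106905
[-13.4   0.4 195.6]
```

move_arm --targets '[-13.4,0.4,40,0,0,0,40,0.11,0,0,40,0.11,0,0,35,0.106,0,0,15,0,0,0,0,0,0,0,0,0,0,0,0,0]'

```text
time_s: 24.15
eef_pos: [0.4411, -0.213, 0.0299]
tool_rot: [[0.319, 0.948, 0.002], [0.948, -0.319, -0.0], [0.0, 0.002, -1.0]]
force: [-0.1, -0.6, -0.2]
opening: 0.0298
finger_force: 0.0
```

Run:
```python
from snap import *
print(rel([.4405,-.2117,.003]),env.get_obs()['tool_rot'])
snap('w9',(130,40,400,290),2.3)
```

```text
[ 1.1 -1.  26.9] [[ 3.18905101e-01  9.47784986e-01  1.77673326e-03]
 [ 9.47786647e-01 -3.18904731e-01 -4.95248895e-04]
 [ 9.72191758e-05  1.84190146e-03 -9.99998299e-01]]
```

View pics/w9.png

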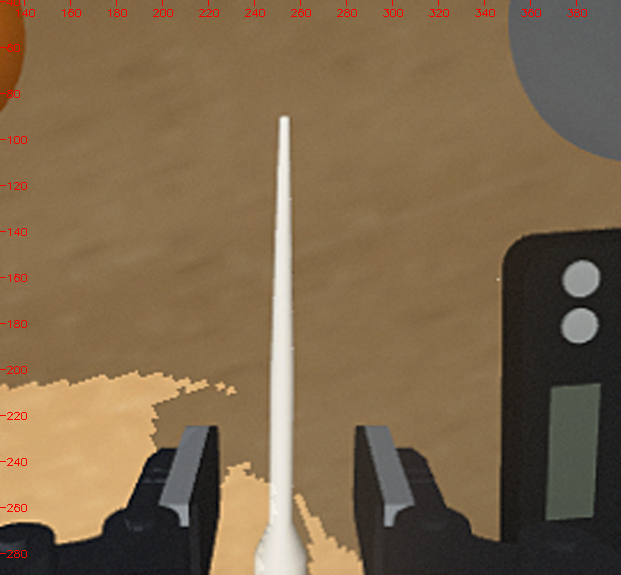

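move_arm --targets '[1,-1,12,0,0,0,8,0,0,0,5,0,0,0,2,0,0,0,0,0,0,0,0,0]'

```text
time_s: 24.8
eef_pos: [0.4396, -0.2121, 0.002]
tool_rot: [[0.32, 0.947, 0.0], [0.947, -0.32, -0.0], [-0.0, 0.0, -1.0]]
force: [1.0, 0.4, 0.3]
opening: 0.0299
finger_force: 0.0
```

move_arm --targets '[0,0,0,0,0,0,0,0,0,0,0,0,0,0,0,0,0,0,0,0,0,0,0,0]' --grip 0

```text
time_s: 25.4
eef_pos: [0.4397, -0.2121, 0.0022]
tool_rot: [[0.32, 0.947, 0.001], [0.947, -0.32, -0.0], [0.0, 0.001, -1.0]]
force: [-1.0, 0.4, 5.9]
opening: 0.0076
finger_force: 58.8
```

move_arm --targets '[0,0,-20,0,0,0,-40,0,0,0,-45,0,0,0,-45,0,0,0,0,-0.11,0,0,0,-0.11,0,0,0,-0.106,20,0,0,0,35,1,0,0,45,1,0,0]'

```text
time_s: 26.4
eef_pos: [0.4414, -0.1124, 0.152]
tool_rot: [[0.003, 1.0, 0.001], [1.0, -0.003, -0.001], [-0.001, 0.001, -1.0]]
force: [1.0, 1.1, 0.2]
opening: 0.0074
finger_force: 58.9
```

move_arm --targets '[48,1,0,0,48,1,0,0,48,1,0,0,48,0,0,0,48,0,0,0,48,0,0,0,48,0,0,0,40,0,0,0,27,0,0,0,0,0,0,0]'

```text
time_s: 27.4
eef_pos: [0.4435, 0.2958, 0.1513]
tool_rot: [[-0.006, 1.0, -0.0], [1.0, 0.006, 0.001], [0.001, -0.0, -1.0]]
force: [-0.2, 0.1, -0.0]
opening: 0.0076
finger_force: 58.9
```

Run:
```python
from snap import *
print(env.get_obs()['eef_pos'],rel([.445,.2915,.06]))
snap('w10')
```

```text
[0.44354768 0.29577093 0.15129392] [-4.4  1.4 91.3]
```

View pics/w10.png

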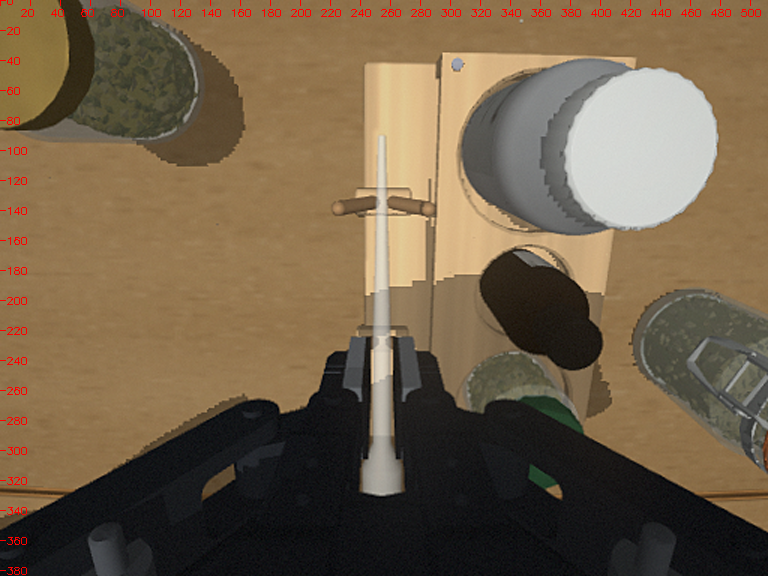

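Run:
```python
from h import *; import pickle
c=pickle.load(open('pics/w10.pkl','rb'))
for p in [(337,208),(430,209)]: print(onz('wrist',(p[0]/1.5-.2,p[1]/1.5-.2),.046,c))
for z in (.157,):
  for p in [(381,139),(381,260)]: print(onz('wrist',(p[0]/1.5-.2,p[1]/1.5-.2),z,c))
o=env.get_obs();print(o['eef_pos'],rel([.445,.2915,.06]))
```

```text
[0.41917333 0.33550425 0.046     ]
[0.46964237 0.33528922 0.046     ]
[0.44292974 0.36918856 0.157     ]
[0.44315049 0.33321531 0.157     ]
[0.44385487 0.29290077 0.15139325] [-1.4  1.2 91.4]
```

move_arm --targets '[-1,0.7,25,0,0,0,35,0,0,0,30,0,0,0,18,0,0,0,6,0,0,0,0,0,0,0,0,0]'

```text
time_s: 28.15
eef_pos: [0.4458, 0.2897, 0.0387]
tool_rot: [[0.001, 1.0, 0.001], [1.0, -0.001, 0.0], [0.0, 0.001, -1.0]]
force: [-0.5, 0.9, 0.4]
opening: 0.0073
finger_force: 58.9
```

move_arm --targets '[0,0,2,0,0,0,2,0,0,0,0,0,0,0,0,0]'

```text
time_s: 28.55
eef_pos: [0.4452, 0.2901, 0.034]
tool_rot: [[-0.0, 1.0, 0.0], [1.0, 0.0, 0.0], [0.0, 0.0, -1.0]]
force: [0.9, 0.2, 0.2]
opening: 0.0075
finger_force: 58.9
```

move_arm --targets '[0,0,2,0,0,0,1,0,0,0,0,0,0,0,0,0]'

```text
time_s: 28.95
eef_pos: [0.4452, 0.29, 0.0307]
tool_rot: [[0.0, 1.0, -0.0], [1.0, -0.0, -0.0], [-0.0, -0.0, -1.0]]
force: [0.3, -0.2, -0.1]
opening: 0.0076
finger_force: 58.9
```

move_arm --targets '[0,0,2,0,0,0,0,0,0,0,0,0]'

```text
time_s: 29.25
eef_pos: [0.4452, 0.29, 0.0287]
tool_rot: [[0.0, 1.0, -0.0], [1.0, -0.0, -0.0], [-0.0, -0.0, -1.0]]
force: [-1.0, -0.2, 0.6]
opening: 0.0075
finger_force: 58.9
```

move_arm --targets '[0,0,2,0,0,0,0,0,0,0,0,0]'

```text
time_s: 29.55
eef_pos: [0.4451, 0.29, 0.0267]
tool_rot: [[0.0, 1.0, -0.0], [1.0, -0.0, -0.0], [-0.0, -0.0, -1.0]]
force: [-0.3, -0.5, 0.4]
opening: 0.0069
finger_force: 58.9
```

move_arm --targets '[0,0,2,0,0,0,0,0,0,0,0,0]'

```text
time_s: 29.85
eef_pos: [0.4448, 0.2899, 0.0247]
tool_rot: [[0.0, 1.0, -0.001], [1.0, -0.0, -0.0], [-0.0, -0.001, -1.0]]
force: [-1.4, -1.0, 0.5]
opening: 0.0072
finger_force: 59.0
```

move_arm --targets '[0,0,1.5,0,0,0,0,0,0,0,0,0]'

```text
time_s: 30.15
eef_pos: [0.4449, 0.2899, 0.0232]
tool_rot: [[0.0, 1.0, -0.001], [1.0, -0.0, -0.0], [-0.0, -0.001, -1.0]]
force: [-1.9, -0.5, 2.1]
opening: 0.0075
finger_force: 59.3
```

move_arm --targets '[0,0,0,0,0,0,0,0,0,0,0,0,0,0,0,0,0,0,0,0,0,0,0,0]' --grip 0.28

```text
time_s: 30.75
eef_pos: [0.4452, 0.29, 0.0233]
tool_rot: [[0.0, 1.0, 0.0], [1.0, -0.0, -0.0], [-0.0, 0.0, -1.0]]
force: [0.1, 1.2, -0.5]
opening: 0.0236
finger_force: 0.0
```

move_arm --targets '[0,0,-8,0,0,0,-12,0,0,0,-20,0,0,0,-35,0,0,0,-45,0,0,0,-45,0,-30,0,-10,0,-20,0,0,0,0,0,0,0,0,0,0,0]'

```text
time_s: 31.75
eef_pos: [0.4452, 0.24, 0.1992]
tool_rot: [[0.001, 1.0, 0.001], [1.0, -0.001, 0.001], [0.001, 0.001, -1.0]]
force: [0.1, 2.0, -0.9]
opening: 0.0237
finger_force: 0.0
```

Run:
```python
from snap import *
snap('w11',(150,0,480,300),2)
```

```text
(no output)
```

View pics/w11.png

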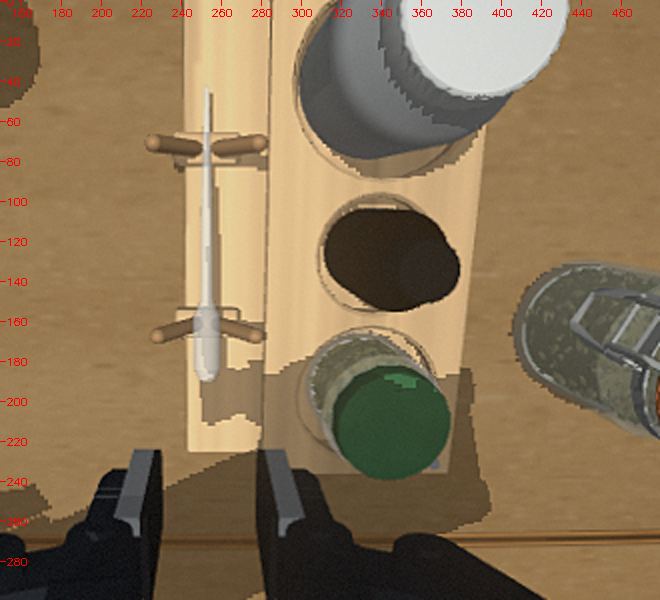

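The picture shows all three containers in their wells. The pipette lies across both dowel pairs, crossing them at about (253,75) and (253,162). The gripper is clear of everything, so I'm handing in.

```bash
python3 -c "
from workcell import env
print(env.finish_job())"
```

```text
the job is handed in; nothing more can be done
None
```

The job was handed in at about 32 s: the amber bottle, wide bottle and smallest jar stand upright on their well floors, the pipette lies across both dowel pairs, and I didn't touch the scale bottle, tall bottle or bigger jar; I viewed 16 pictures, two over the limit of 14.

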